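Seat the sample carousel on its drive studs and cap it

TASK

The sampler's vial carousel was put over the spindle askew and is perched on top of the three drive studs. Turn it (its upright peg is there to push it round by) until all three holes meet their studs and it drops fully home on the turntable; only then slide the bored retaining cap over the spindle so that it sits flat on the carousel's hub, and let go. Do not disturb the other things on the bench.

Things in the scene. Friction and masses are not known exactly. Their poses are not given: they have to be found in the camera images.
- sampler: Fixed sampler base, position and yaw vary. Origin on the bench, on the spindle axis. Pale round plinth 220 mm across, 35 mm high, with a non-turning turntable 184 mm across, top at z 43. Steel spindle 10 mm across up to z 92 (last 4 tapered). On its +y side a housing, x -50 to 50, y 95 to 195 mm: 35 mm high, but 115 mm high beyond y 135, with a thin pin up to z 135.
- seat (a point): Centre of the turntable's top, 43 mm above the sampler's origin, axes as the sampler's. Three fixed steel drive studs stand on it, 9 mm across, 14 mm tall (last 2 tapered), at (x, y) = (41, 41), (-40, 18), (5, -32) mm: each at another radius, so the carousel fits in one yaw only and at any other yaw rests on the stud tops.
- carousel: Loose round vial carousel, about 0.6 kg, 176 mm across, disc 8 mm thick; origin centre of underside. Three 13 mm through holes at the studs' (x, y) and a 12 mm centre bore: it fits when its yaw equals the sampler's. Starts 14 mm above the seat on the stud tops, 0.6 to 5.68 rad counter-clockwise from the match; when matched it drops home by its own weight. It turns with a few N at the peg.
- hub_top (a point): Centre of the top of the carousel's hub: 30 mm across, its top 24 mm above the carousel's underside; the spindle stands up through it. The carousel also carries fixed glass vials 12 mm across, tops 33 mm above its underside, centred 79 mm from the axis, all 75 degrees or more away from the turning peg.
- turning_peg (a point): Centre of the top of the carousel's one upright grey turning peg: 14 mm across, 35 mm tall above the disc (top 43 mm above the carousel's underside), at x = -70 mm, y = 0 in the carousel's frame. No vials beside it: push it sideways along its circle about the spindle.
- cap: Loose white retaining cap: plain ring 34 mm outside, with a 13 mm bore right through, 20 mm tall, about 60 g. Origin at the centre of its underside. Starts flat on the bench at the right (-y) of the sampler. In place it sits on the hub, underside 24 mm above the seat, and the spindle stands 5 mm out of its top.
- stopper: Bystander near the cap: solid white stopper, no bore, 34 mm across below, narrower 22 mm head, 26 mm tall; origin at the centre of its underside. It may stand in either of the two places; the cap is in the other.
- screwdriver: Bystander: screwdriver 160 mm long lying on the bench, on the far side of the cap from the sampler.
- beaker: Bystander: open glass beaker 70 mm across, 85 mm tall.
- jar: Bystander: amber glass jar 60 mm across, 70 mm tall.
- bottle: Bystander: glass bottle 90 mm across, 190 mm tall.
- vial_rack: Bystander: white open rack 70 x 120 mm with vials, 67 mm tall.

How it is judged:
On the way, in this order (a step that is already met when the one before it is completed fails the run):
1. the carousel has dropped over all three studs, flat on the turntable (z of carousel in the frame of seat below 0.0025 m and horizontal distance between carousel and seat below 0.003 m and angle between carousel's own z axis and vertical below 0.05 rad and not (z of cap in the frame of seat between 0.021 and 0.027 m and horizontal distance between cap and seat below 0.004 m and angle between cap's own z axis and vertical below 0.06 rad)), for 0.2 s.
2. the cap is over the spindle, flat on the hub of the seated carousel (z of carousel in the frame of seat below 0.0025 m and horizontal distance between carousel and seat below 0.003 m and angle between carousel's own z axis and vertical below 0.05 rad and z of cap in the frame of seat between 0.021 and 0.027 m and horizontal distance between cap and seat below 0.004 m and angle between cap's own z axis and vertical below 0.06 rad), for 0.2 s.
At the end, for the whole second after the job is handed in: The carousel lies flat on the turntable (underside within 2.5 mm of the seat, centred within 3 mm, so all three studs are in their holes); the retaining cap is on the spindle (within 4 mm of the axis), flat on the hub (underside 21 to 27 mm above the seat); both are at rest and released (all of step 2 and linear speed of each of carousel, cap below 0.02 m/s); the robot touches nothing.
It fails at once if another thing on the bench is moved by more than 20 mm (distance of any of stopper, screwdriver, beaker, jar, bottle, vial_rack from where it was at the start of the episode above 0.02 m).
It also fails if it takes over 72 s, if anything falls off the work surface, if the arm or the gripper's body presses on something with over 40 N, if the wrist force passes 120 N, or if a joint passes its speed limit or range.

ROBOT

A 6-joint arm with a two-finger parallel gripper is mounted at the origin on the work surface. World frame = base frame: x ahead of the robot, y to its left, z up, the work surface at z = 0. Lengths are in m, angles in rad, forces in N, time in s.
With the tool pointing down it reaches from about 0.35 to 0.975 m from the base axis. Payload 7.1 kg.
Tool frame: the origin (TCP) lies midway between the tips of the shut fingers; the grasp point (between the pads) lies 19 mm behind it; z points along the fingers, y is the line along which they close (so a half turn about z gives the same grasp; the last joint's range is limited). The gripper opens to 88 mm and grips with 3 to 60 N. Pads are 20 mm wide; open, the fingers measure 115 mm over their backs; the gripper's body (75 mm by 178 mm) begins 61 mm behind the grasp point.
Start: joints at [1.292, 0.423, 1.63, -0, 1.089, -0.019], TCP at [0.161, 0.604, 0.201] pointing down, gripper open.
Joint ranges: [-3, 3], [-0.9, 2.11], [0.09, 2.58], [-1.31, 4.45], [0.11, 2.69], [-2.54, 2.54]. Speed limits (rad/s): [2.39, 2.39, 3.01, 3.14, 3.14, 3.14].

INTERFACE

Orientations are given as a unit quaternion [w, x, y, z].
In Python, from station import manip, eyes, eoat, readout gives the robot as it stands (manip), with the cameras (eyes), the gripper (eoat) and the readings (readout). Calls block until the motion is done:
- manip.move_pose(position, orientation): joint-space move of the TCP to a pose.
- manip.movel(position, frame=None, v=0.15, until_force=None): straight line of the TCP; frame=None keeps the orientation; v is the mean speed in m/s. With until_force (N) it stops when the force on the tool has changed by that much, and returns True; else False.
- manip.movej(angles): joint-space move.
- eoat.command_gripper(opening): opening from 0.0 (shut) to 1.0 (fully open); the grip force is fixed at half the most; returns when the fingers have stopped.
- manip.wait(seconds).
- manip.inverse_kinematics(position, orientation): joint angles nearest the present ones, or None.
- eyes.read_camera(name): name is "scene" or "top" or "wrist"; returns the picture (384x512x3 uint8, red, green, blue); there is no depth.
- eyes.camera_info(name): a dict with "intrinsics" (3x3 intrinsics, pixels), "dist" ([k1, k2, p1, p2, k3] as OpenCV has them; the pictures are not rectified), "T" (4x4, takes a point from camera to world coordinates); the wrist camera has in their place "tool_from_camera" (4x4, takes a point from camera to tool coordinates, whose origin is the TCP and whose axes are the flange's). Camera axes: x right, y up, looking along -z (the intrinsics and any distortion apply to the point x, -y, -z); pixel columns grow to the right and rows downward; lengths in m; the calibration is good to about 2 mm. A picture is of the moment at which its call begins: read the wrist's pose just before it. camera_info takes no time and is no camera call.
A pose or a line that the arm cannot do raises manip.MotionError and nothing moves.
- manip.job_done(): hands the job in; it is judged then, once.
Readings, each from a call of its own:
- readout.get_time(): time.
- readout.get_joint_pos(): joint angles.
- readout.get_qvel(): joint speeds.
- readout.get_effort(): joint torques, N m.
- readout.get_tcp_pos(): TCP position.
- readout.get_ee_rot(): TCP orientation.
- readout.get_ft_force(): force on the tool from outside, world axes, zero at the start.
- readout.get_ft_torque(): the same for the moment, N m.
- readout.get_grip_width(): opening from 0.0 (shut) to 1.0 (fully open).
- readout.get_finger_force(): force on a finger pad.
Only numpy, scipy, OpenCV 4.12 (cv2) and the standard library are available. Lean on these libraries where they do the work, as an engineer would, in place of code of your own. Each camera call takes 0.05 s, during which the arm holds its last target. There are 200 camera calls.

## Working session

There is one attempt and no reset: what is moved stays moved. The work goes in short steps, each a Python script; the robot and the scene stay as the last script left them, time stands still between calls to the robot, and variables do not carry over. Pictures are saved under pics/ and viewed, at most 10 in all, crops included, and the job is handed in when it is done.

```bash
mkdir -p pics; ls; python3 - <<'E'
from station import manip, eyes, eoat, readout
import cv2,numpy as np
for n in("scene","top"):
    cv2.imwrite(f"pics/{n}0.png",cv2.resize(eyes.read_camera(n)[:,:,::-1],(800,600),interpolation=cv2.INTER_CUBIC))
    i=eyes.camera_info(n);print(n,np.round(i["intrinsics"],1).tolist(),i["dist"],np.round(i["T"],4).tolist())
i=eyes.camera_info("wrist");print({k:np.round(v,4).tolist() for k,v in i.items() if k!='name'})
print(readout.get_ee_rot(),readout.get_time())
E
```

```text
pics
station.py
scene [[416.2, 0.0, 255.8], [0.0, 416.2, 187.0], [0.0, 0.0, 1.0]] [0.0422173 0.        0.        0.        0.       ] [[0.0394, -0.5819, 0.8123, 1.4948], [0.9992, 0.0201, -0.034, -0.0652], [0.0034, 0.813, 0.5823, 0.7526], [0.0, 0.0, 0.0, 1.0]]
top [[447.3, 0.0, 256.0], [0.0, 447.3, 190.6], [0.0, 0.0, 1.0]] [-0.09551484  0.          0.          0.          0.        ] [[-0.0034, 0.9977, -0.0672, 0.4607], [-0.9999, -0.0024, 0.0149, -0.0085], [0.0147, 0.0673, 0.9976, 1.2518], [0.0, 0.0, 0.0, 1.0]]
{'intrinsics': [[266.9589, 0.0, 252.5761], [0.0, 266.9589, 193.7286], [0.0, 0.0, 1.0]], 'dist': [-0.058, 0.0, 0.0, 0.0, 0.0], 'tool_from_camera': [[-0.0015, 0.9701, 0.2425, 0.066], [1.0, 0.0017, -0.0006, 0.0006], [-0.001, 0.2425, -0.9701, -0.1843], [0.0, 0.0, 0.0, 1.0]]}
[-9.41738589e-05  1.29511713e-01  9.91577652e-01 -6.83865251e-04] 0.1
```

View pics/top0.png

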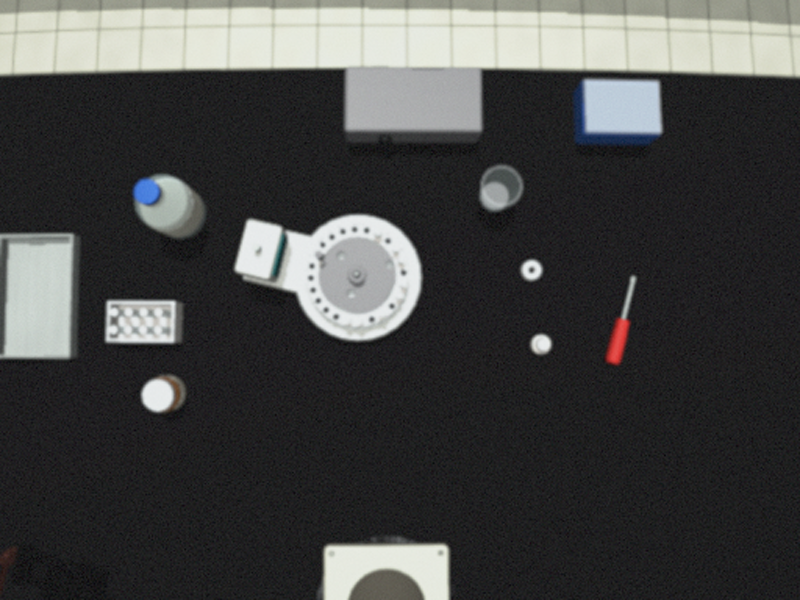

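View pics/scene0.png

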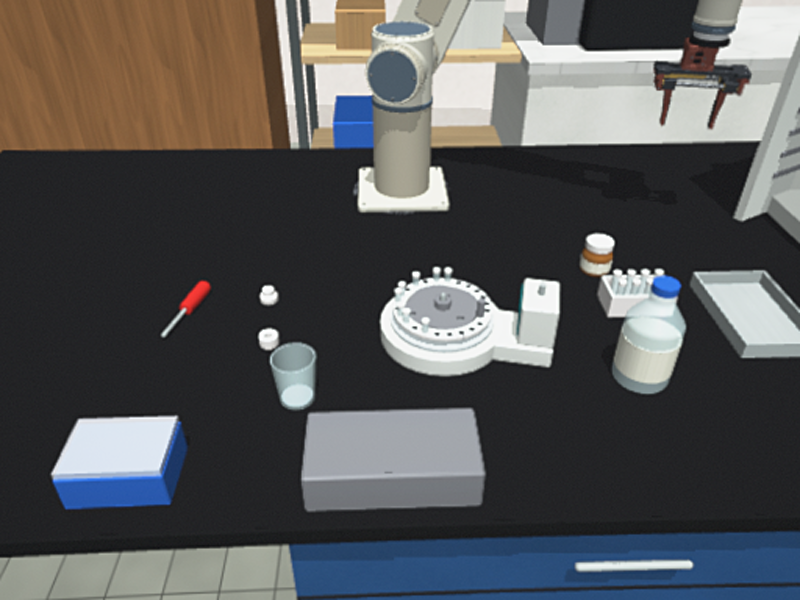

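The top view shows the sampler's spindle near (357,276) and its housing to the left. A grey peg appears near (321,260). The cap, with its dark bore, is at (531,270), and the stopper is at (541,344). Next I'll take close wrist views from two places.

```bash
cat > h.py <<'E'
from station import manip, eyes, eoat, readout
import cv2,numpy as np
from scipy.spatial.transform import Rotation as R
def quat(a):  # tool down, tool x at world angle a
    m=np.array([[np.cos(a),np.sin(a),0],[np.sin(a),-np.cos(a),0],[0,0,-1]])
    return R.from_matrix(m).as_quat()[[3,0,1,2]]
def wristT():
    q=readout.get_ee_rot();T=np.eye(4);T[:3,:3]=R.from_quat([q[1],q[2],q[3],q[0]]).as_matrix();T[:3,3]=readout.get_tcp_pos()
    return T@eyes.camera_info("wrist")["tool_from_camera"]
def ray(name,uv,T=None):
    i=eyes.camera_info(name);T=i["T"] if T is None else T
    p=cv2.undistortPoints(np.array([[uv]],float),np.array(i["intrinsics"]),np.array(i["dist"]))[0,0]
    T=np.array(T);return T[:3,3],T[:3,:3]@np.array([p[0],-p[1],-1])
def onz(name,uv,z,T=None):
    o,d=ray(name,uv,T);return o+d*(z-o[2])/d[2]
def tri(rs):
    A=np.zeros((3,3));b=np.zeros(3)
    for o,d in rs:
        d=d/np.linalg.norm(d);P=np.eye(3)-np.outer(d,d);A+=P;b+=P@o
    x=np.linalg.solve(A,b);e=[np.linalg.norm(np.cross(x-o,d/np.linalg.norm(d))) for o,d in rs]
    return x,e
def project(name,X,T=None):
    i=eyes.camera_info(name);T=np.array(i["T"] if T is None else T);c=np.linalg.inv(T)@np.r_[X,1]
    return cv2.projectPoints(np.array([[c[0],-c[1],-c[2]]]),np.zeros(3),np.zeros(3),np.array(i["intrinsics"]),np.array(i["dist"]))[0].ravel()
def snap(n):
    T=wristT();im=eyes.read_camera("wrist");cv2.imwrite(f"pics/{n}_raw.png",im[:,:,::-1]);np.save(f"pics/{n}.npy",T);return im
E
python3 - <<'E'
from h import *
s=.64
S=onz("top",(357*s,276*s),.092);print("spindle",S)
P=onz("top",(321*s,260*s),.1);print("peg",P)
C=onz("top",(531*s,270*s),.02);print("cap",C)
print("stopper",onz("top",(541*s,344*s),.026),"beaker",onz("top",(495*s,196*s),.0))
h=onz("top",(261*s,250*s),.115);print("housing",h)
manip.move_pose([S[0]-.0,S[1],.22],quat(0));snap("w1")
manip.movel([S[0]-.07,S[1]-.03,.22],v=.25);snap("w2")
print(readout.get_time())
a=[cv2.imread(f"pics/w{k}_raw.png") for k in(1,2)]
cv2.imwrite("pics/w12.png",cv2.resize(np.vstack(a),(600,900))[:,:]) if 0 else None
for k in(0,1): cv2.imwrite(f"pics/w{k+1}_v.png",cv2.resize(a[k],(800,600),interpolation=cv2.INTER_CUBIC))
E
```

```text
spindle [0.57545463 0.04582609 0.092     ]
peg [0.6014565  0.10516799 0.1       ]
cap [ 0.59282655 -0.26045611  0.02      ]
stopper [ 0.46109037 -0.27498351  0.026     ] beaker [ 0.73072884 -0.20096187  0.        ]
housing [0.61645529 0.20235975 0.115     ]
3.125
```

View pics/w1_v.png

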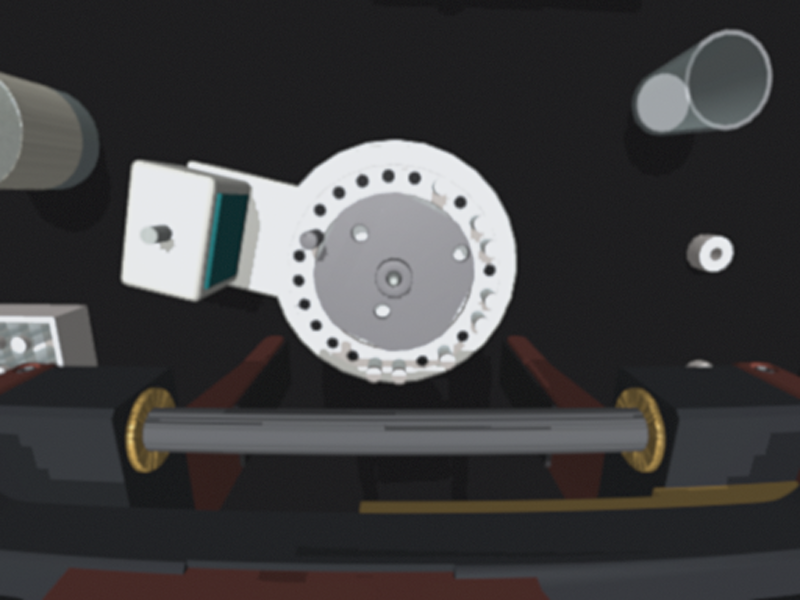

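View pics/w2_v.png

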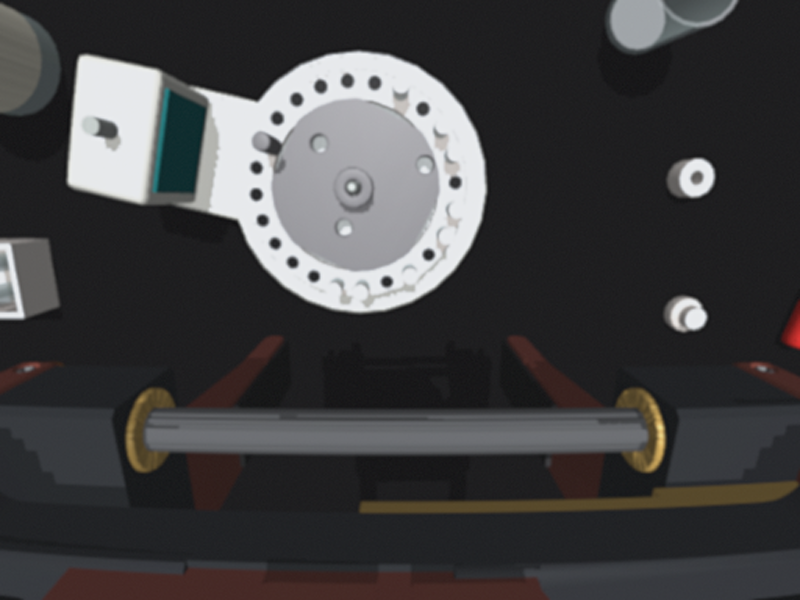

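In w1 (800x600 view) the spindle tip is at (394,279), the peg top at (309,239), the pin at (150,235) and the cap top at (716,253). The housing corners are (133,162), (216,180), (200,300) and (122,282). In w2 the spindle tip is at (352,186), the peg at (261,141) and the cap at (697,177). The cap is the far one and has the bore.

```bash
python3 - <<'E'
from h import *
s=.64
T=[np.load(f"pics/w{k}.npy") for k in(1,2)]
pts=dict(spindle=[(394,279),(352,186)],peg=[(309,239),(261,141)],pin=[(150,235),(92,126)],c1=[(133,162),(80,55)],c2=[(216,180),(162,72)],c3=[(200,300),(151,203)],c4=[(122,282),(68,186)],cap=[(716,253),(697,177)],h1=[(361,233),(320,143)],h2=[(460,254),(425,165)],h3=[(383,311),(344,227)])
X={}
for k,v in pts.items():
    X[k],e=tri([ray("wrist",(u*s,w*s),t) for (u,w),t in zip(v,T)]);print(k,np.round(X[k],4),np.round(e,4))
    for zz in {"c":[.115],"s":[.092],"p":[.1 if k=="peg" else .135],"h":[.065]}[k[0]]:
        z=.02 if k=="cap" else zz
        P=[onz("wrist",(u*s,w*s),z,t)[:2] for (u,w),t in zip(v,T)];X[k]=np.r_[np.mean(P,0),z];print("   @z",z,np.round(P,4).tolist())
d=X["peg"]-X["spindle"];print("peg ang",np.arctan2(d[1],d[0]),np.hypot(*d[:2]))
for a,b in(("c3","c2"),("c4","c1")):
    d=X[b]-X[a];print("yaw",np.arctan2(d[1],d[0]),np.hypot(*d[:2]))
d=X["c1"]+X["c4"]-X["c2"]-X["c3"];print("yaw",np.arctan2(-d[0],d[1]),np.hypot(*d[:2])/2)
d=np.mean([X[f"c{i}"] for i in(1,2,3,4)],0)-X["spindle"];print("yaw",np.arctan2(-d[0],d[1]),np.hypot(*d[:2]))
# zoom crops
a=cv2.imread("pics/w1_raw.png")[75:255,160:340];b=cv2.imread("pics/w2_raw.png")[20:200,135:315]
cv2.imwrite("pics/zoom.png",cv2.resize(np.hstack([a,b]),(800,400),interpolation=cv2.INTER_CUBIC))
E
```

```text
spindle [0.5811 0.0482 0.0881] [0.0002 0.0002]
   @z 0.092 [[0.5819, 0.0481], [0.5809, 0.048]]
peg [0.6125 0.1111 0.0955] [0.0004 0.0004]
   @z 0.1 [[0.613, 0.1098], [0.6117, 0.1101]]
pin [0.6194 0.209  0.1325] [0.0001 0.0001]
   @z 0.135 [[0.6196, 0.2075], [0.6189, 0.2073]]
c1 [0.6676 0.2247 0.1152] [0.0004 0.0004]
   @z 0.115 [[0.6675, 0.2253], [0.6677, 0.2244]]
c2 [0.6545 0.1685 0.1149] [0.0001 0.0001]
   @z 0.115 [[0.6545, 0.1684], [0.6544, 0.1686]]
c3 [0.5702 0.1899 0.1096] [0.001 0.001]
   @z 0.115 [[0.571, 0.1883], [0.5705, 0.1856]]
c4 [0.5837 0.248  0.1112] [0.0001 0.0001]
   @z 0.115 [[0.5845, 0.2452], [0.5835, 0.2452]]
cap [ 0.5943 -0.2613  0.0183] [0.0001 0.0001]
   @z 0.02 [[0.5944, -0.2598], [0.5942, -0.2602]]
h1 [0.6145 0.0748 0.0644] [0.0001 0.0001]
   @z 0.065 [[0.6145, 0.0747], [0.6144, 0.0748]]
h2 [ 0.5976 -0.0064  0.0636] [0.0004 0.0004]
   @z 0.065 [[0.5976, -0.0057], [0.5976, -0.0067]]
h3 [0.55   0.0575 0.0672] [0.0001 0.0001]
   @z 0.065 [[0.5494, 0.0574], [0.5498, 0.0579]]
peg ang 1.1071148591921958 0.06924024037581461
yaw -0.21695866177774523 0.08570827183825887
yaw -0.23903952699046618 0.0860830334939392
yaw -0.22621530641203344 0.05879189336370714
yaw -0.2344742383561255 0.16280497751546466
```

View pics/zoom.png

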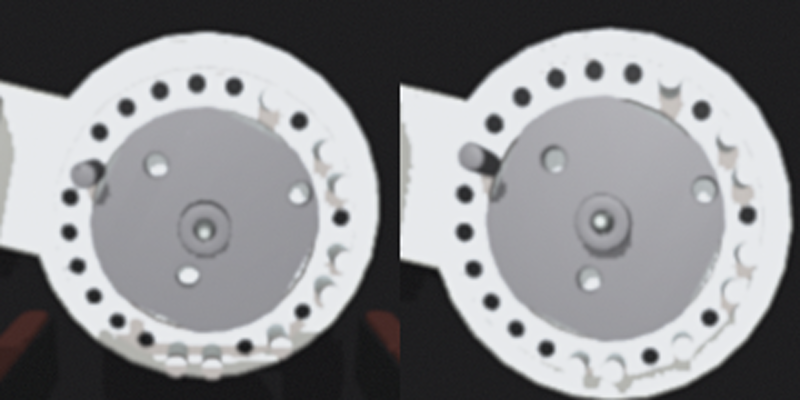

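The spindle is at about (0.581, 0.048). The sampler yaw is about -0.229 and the peg angle is 1.107, so the match is at peg angle 2.912, which is +1.8 rad counter-clockwise. I'll straddle the peg loosely and sweep it round.

```bash
python3 - <<'E'
from h import *
C=np.array([.581,.048]);r=.0695
def at(t,z): return [*(C+r*np.array([np.cos(t),np.sin(t)])),z]
t0=1.107
eoat.command_gripper(.32)
manip.move_pose(at(t0,.16),quat(t0))
f0=readout.get_ft_force();print("j",np.round(readout.get_joint_pos(),2),"w",readout.get_grip_width())
if manip.movel(at(t0,.073),v=.1,until_force=6): print("CONTACT",readout.get_ft_force()-f0,readout.get_tcp_pos());raise SystemExit
for t in np.arange(t0+.18,2.87,.18):
    hit=manip.movel(at(t,.073),frame=quat(t),v=.08,until_force=20)
    print(round(t,2),np.round(readout.get_ft_force()-f0,1))
    if hit: print("HIT");raise SystemExit
print(readout.get_time())
while t<3.25:
    t+=.03
    hit=manip.movel(at(t,.073),frame=quat(t),v=.03,until_force=10)
    f=readout.get_ft_force()-f0;tau=f@[-np.sin(t),np.cos(t),0]
    print(round(t,3),np.round(f,1),round(tau,1))
    if hit or tau<-12: print("STOP");break
print(readout.get_time())
snap("w3")
E
```

```text
j [ 0.16  0.47  1.67 -0.    1.01  0.62] w 0.3184535206670615
1.29 [ 0.   0.5 -0.3]
1.47 [-0.2 -0.4 -1. ]
1.65 [-0.1  0.1 -0.7]
1.83 [ 0.  -0.2 -0.9]
2.01 [-0.5 -0.4 -0.6]
2.19 [ 0.8 -0.2 -0.7]
2.37 [-0.2 -0.4 -0.7]
2.55 [-0.5 -0.1  0.3]
2.73 [-0.3 -0.7 -0.2]
9.075
2.757 [ 2.4  1.5 -0.5] -2.3
2.787 [ 0.8  1.5 -0.3] -1.7
2.817 [ 1.2  0.9 -0.4] -1.2
2.847 [ 1.8  1.8 -0.6] -2.3
2.877 [ 1.   0.1 -0.5] -0.4
2.907 [ 0.3 -0.6 -1.4] 0.5
2.937 [ 1.   0.  -0.4] -0.2
2.967 [ 0.4  0.6 -0.1] -0.6
2.997 [ 0.5 -0.1 -0.3] 0.0
3.027 [ 0.5  0.2 -1.1] -0.2
3.057 [ 1.2  0.5 -1.5] -0.6
3.087 [-0.   0.2 -0.4] -0.2
3.117 [ 0.2  0.7 -1.1] -0.7
3.147 [ 0.4 -1.  -0.3] 1.0
3.177 [ 0.4  0.2 -1. ] -0.2
3.207 [-0.2  0.1 -0.4] -0.1
3.237 [ 0.1  0.7 -1.1] -0.7
3.267 [-0.5  0.5 -0.8] -0.5
13.575
```

```bash
python3 - <<'E'
from h import *
p=readout.get_tcp_pos();manip.movel([p[0],p[1],.16],v=.2)
manip.move_pose([.581-.06,.048-.02,.22],quat(0));snap("w4")
cv2.imwrite("pics/w4_v.png",cv2.resize(cv2.imread("pics/w4_raw.png")[0:250,20:353],(800,600),interpolation=cv2.INTER_CUBIC))
E
```

```text
(no output)
```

View pics/w4_v.png

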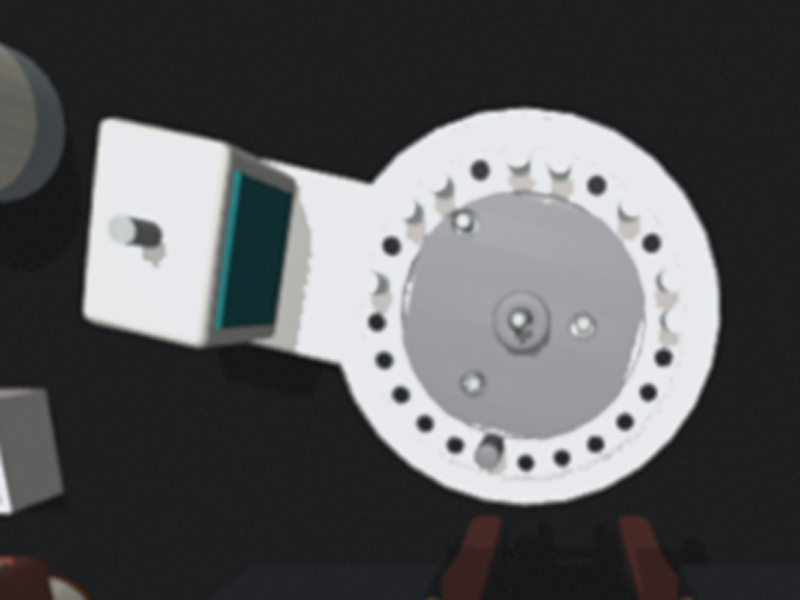

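The picture shows studs in all three holes: stud tops at (463,222), (583,325) and (473,382), peg top at (489,455), spindle at (520,318). I'll check the numbers using a second view, taken on the way to the cap.

```bash
python3 - <<'E'
from h import *
T=np.load("pics/w4.npy");c=lambda u,v:(20+u/2.402,v/2.4)
S=onz("wrist",c(520,318),.092,T);print("S",S)
for z in(.086,.1):
    P=onz("wrist",c(489,455),z,T);d=P-S;print(z,P,np.hypot(*d[:2]),np.arctan2(d[1],d[0]))
for p in((463,222),(583,325),(473,382)):
    P=onz("wrist",c(*p),.057,T);d=(P-S)[:2];a=.229;print("stud in sampler",np.round([np.cos(-a)*d[0]+np.sin(-a)*d[1],-np.sin(-a)*d[0]+np.cos(-a)*d[1]],4))
# second view shifted back/up for rim height, then cap view
manip.move_pose([.581-.12,.048+.04,.18],quat(0));snap("w5")
a=.0
manip.move_pose([.594-.09,-.26,.12],quat(0));snap("w6");
b=[cv2.resize(cv2.imread(f"pics/w{k}_raw.png")[0:240],(800,375),interpolation=cv2.INTER_CUBIC)[:300] if 0 else cv2.resize(cv2.imread(f"pics/w{k}_raw.png")[0:230],(668,300),interpolation=cv2.INTER_CUBIC) for k in(5,6)]
cv2.imwrite("pics/w56.png",np.vstack(b));print(readout.get_time())
E
```

```text
S [0.58095582 0.04740346 0.092     ]
0.086 [0.51258768 0.06457841 0.086     ] 0.07049242184581897 2.8954729666777084
0.1 [0.51583105 0.06300321 0.1       ] 0.06696706607732261 2.906486113747106
stud in sampler [0.0398 0.0409]
stud in sampler [ 0.0029 -0.0314]
stud in sampler [-0.0399  0.0195]
18.8917
```

View pics/w56.png

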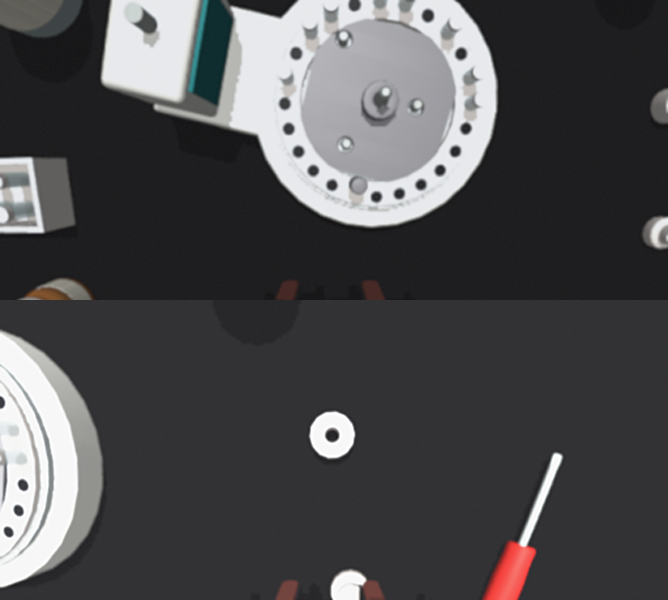

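The second view confirms it. The peg has dropped and sits at the matched angle, radius 70.5 mm for z 86 mm. The cap bore is at (332,435) in the lower half. I'll nudge-centre the cap with the gripper, then photograph the cap and the spindle tip from the same relative pose so calibration bias cancels.

```bash
python3 - <<'E'
from h import *
T4,T5,T6=[np.load(f"pics/w{k}.npy") for k in(4,5,6)];k=1.3047
for n,a,b in(("peg",(489,455),(358,184)),("spindle",(520,318),(388,92))):
    print(n,tri([ray("wrist",(20+a[0]/2.402,a[1]/2.4),T4),ray("wrist",(b[0]/k,b[1]/k),T5)]))
T1=np.load("pics/w1.npy")
cap,e=tri([ray("wrist",(332/k,135/k),T6),ray("wrist",(716*.64,253*.64),T1)]);print("cap",cap,e)
cx=onz("wrist",(332/k,135/k),.02,T6);print(cx)
G=[cx[0],cx[1]];np.save("G.npy",G)
eoat.command_gripper(1.)
manip.move_pose([*G,.10],quat(0))
print(manip.movel([*G,.004],v=.1,until_force=8),readout.get_tcp_pos())
eoat.command_gripper(.3);print("w",readout.get_grip_width(),readout.get_finger_force())
eoat.command_gripper(.8)
manip.movel([*G,.10],v=.25)
manip.move_pose([G[0]-.07,G[1],.10],quat(0));snap("c1")
manip.move_pose([G[0]-.07,G[1],.22],quat(0))
manip.move_pose([.581-.07,.048,.172],quat(0));snap("c2")
print(readout.get_time())
b=[]
for n,X in(("c1",[*G,.02]),("c2",[.581,.048,.092])):
    T=np.load(f"pics/{n}.npy");uv=project("wrist",X,T);print(n,uv,T[:3,3])
    u,v=int(uv[0])-30,int(uv[1])-30;print(u,v)
    b.append(cv2.resize(cv2.imread(f"pics/{n}_raw.png")[v:v+60,u:u+60],(400,400),interpolation=cv2.INTER_CUBIC))
cv2.imwrite("pics/c12.png",np.hstack(b))
E
```

```text
peg (array([0.51184196, 0.06595461, 0.07966019]), [np.float64(0.0009767730533744474), np.float64(0.0009767730533745047)])
spindle (array([0.58049964, 0.04702218, 0.09104754]), [np.float64(0.0006205871381446027), np.float64(0.0006205871381446292)])
cap [ 0.59411859 -0.26038599  0.01918011] [np.float64(0.00022695737207880555), np.float64(0.0002269573720786984)]
[ 0.59382798 -0.26032411  0.02      ]
False [ 0.59438337 -0.26057597  0.00466366]
w 0.2999372589039894 0.0
26.1167
c1 [254.12510035 120.41735397] [ 0.587737   -0.25944038  0.28248345]
224 90
c2 [252.79489789 123.19621718] [0.57670522 0.04809185 0.35611614]
222 93
```

View pics/c12.png

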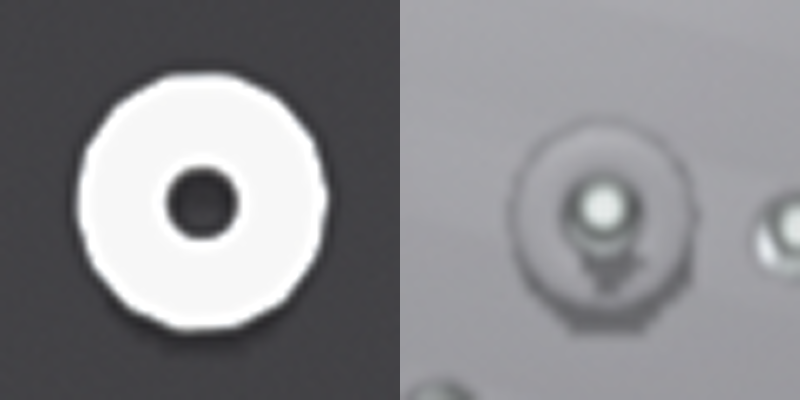

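c1 shows the cap bore at raw pixel (254.3,120.5), just where predicted. c2 shows the spindle tip at (252.5,124.2). The fingers at 0.3 didn't touch the cap, so opening isn't linear in width. I'll close fully to grip and centre it, then compare again.

```bash
python3 - <<'E'
from h import *
G=np.load("G.npy")
S=onz("wrist",(252.45,124.2),.092,np.load("pics/c2.npy"));print("S",S)
manip.move_pose([G[0],G[1],.17],quat(0))
print(manip.movel([*G,.004],v=.15,until_force=8))
manip.wait(.2);eoat.command_gripper(0);tg=readout.get_tcp_pos();print("w",readout.get_grip_width(),readout.get_finger_force(),tg)
eoat.command_gripper(.6)
manip.movel([*G,.10],v=.25)
manip.move_pose([G[0]-.07,G[1],.10],quat(0));manip.wait(.2);snap("c3")
T=np.load("pics/c3.npy");im=cv2.imread("pics/c3_raw.png",0)
uv=project("wrist",[*G,.02],T);u,v=int(uv[0])-30,int(uv[1])-30
c=im[v:v+60,u:u+60];n,l,st,ce=cv2.connectedComponentsWithStats((c<140).astype(np.uint8))
print(uv);m=[(s[4],ce[i]) for i,s in enumerate(st) if i and 30<s[4]<400];print(m)
uvc=np.array(m[0][1])+[u,v];cap=onz("wrist",uvc,.02,T);print("cap",cap,"tg",tg,"bias",tg-cap,readout.get_time())
np.save("S.npy",S);np.save("cap.npy",cap);np.save("tg.npy",tg)
cv2.imwrite("pics/c3_v.png",cv2.resize(c,(400,400)))
E
```

```text
S [0.58006044 0.04833318 0.092     ]
False
w 0.0047103352480620765 0.0 [ 0.59381689 -0.26029945  0.00398762]
[253.49639338 123.81529814]
[(np.int32(86), array([30.19767442, 30.40697674]))]
cap [ 0.59421028 -0.26003764  0.02      ] tg [ 0.59381689 -0.26029945  0.00398762] bias [-0.00039339 -0.00026181 -0.01601238] 32.0167
```

The fingers shut to 0.005 without gripping or moving the cap, which is unexpected. I'll go down and close again with the side, top and wrist cameras in one picture.

```bash
python3 - <<'E'
from h import *
cap=np.load("cap.npy")
eoat.command_gripper(1.);print(readout.get_grip_width())
manip.movel([cap[0],cap[1],.10],v=.25)
manip.movel([cap[0],cap[1],.004],v=.15,until_force=8)
def crop(n,X,h=32):
    u,v=project(n,X).astype(int);im=eyes.read_camera(n)[:,:,::-1];v=max(v-10,h)
    return cv2.resize(im[v-h:v+h,u-h:u+h],(300,300),interpolation=cv2.INTER_CUBIC)
X=[cap[0],cap[1],.01];row=lambda:np.hstack([crop("scene",X)])
a=row();a2=cv2.resize(eyes.read_camera("wrist")[:,:,::-1],(400,300))
eoat.command_gripper(0)
for _ in range(4): print(round(readout.get_grip_width(),3),readout.get_finger_force(),readout.get_time());manip.wait(.1)
b=row();b2=cv2.resize(eyes.read_camera("wrist")[:,:,::-1],(400,300))
print(readout.get_tcp_pos(),readout.get_ft_force())
cv2.imwrite("pics/dbg.png",np.vstack([np.hstack([a,a2]),np.hstack([b,b2])]))
E
```

```text
1.0019176791989937
0.008 0.0 35.4
0.008 0.0 35.5
0.005 0.0 35.6
0.007 0.0 35.7
[ 0.5942344  -0.26003382  0.00401445] [ 0.50854883  0.77858494 -0.63918756]
```

View pics/dbg.png

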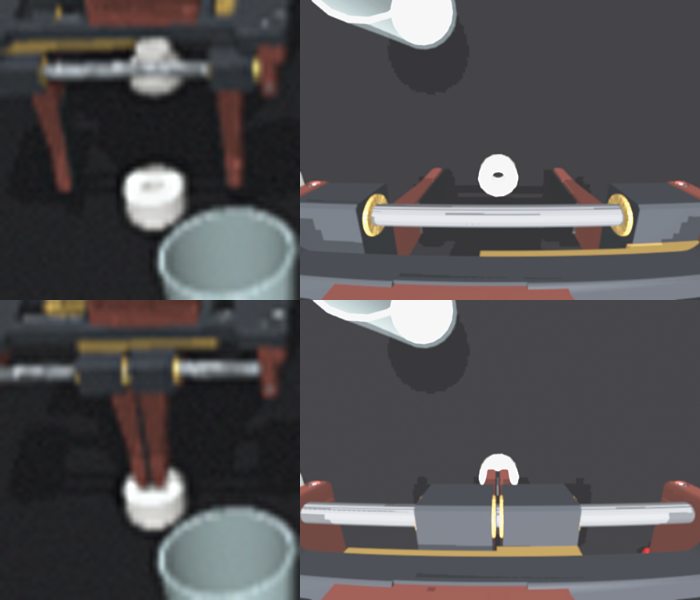

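The tips are in line with the cap in both views, but they hover at about the cap's top. In the scene crop the tips are at (150,487), right at the bore. So the real tips sit about 15 mm above the reported TCP, which also explains the sweep passing over the dropped peg. I'll do a guarded descent to the bench, then grip.

```bash
python3 - <<'E'
from h import *
cap=np.load("cap.npy");x,y=cap[:2]
manip.movel([x,y,.03],v=.2);eoat.command_gripper(1.)
manip.movel([x,y,.002],v=.15)
hit=manip.movel([x,y,-.022],v=.025,until_force=5);zb=readout.get_tcp_pos()[2];print("bench",hit,zb)
zg=zb+.002;manip.movel([x,y,zg],v=.05)
eoat.command_gripper(0);tg=readout.get_tcp_pos();print("w",readout.get_grip_width(),readout.get_finger_force(),tg)
np.save("tg.npy",tg)
if readout.get_grip_width()<.2: raise SystemExit
eoat.command_gripper(1.)
manip.movel([x,y,.06],v=.25);manip.movel([x-.07,y,.10],v=.25);manip.wait(.2);snap("c5")
T=np.load("pics/c5.npy");im=cv2.imread("pics/c5_raw.png",0)
uv=project("wrist",[x,y,.02],T);u,v=int(uv[0])-30,int(uv[1])-30;c=im[v:v+60,u:u+60]
n,l,st,ce=cv2.connectedComponentsWithStats((c<140).astype(np.uint8));m=[ce[i]+[u,v] for i,s in enumerate(st) if i and 30<s[4]<400]
cap=onz("wrist",m[0],.02,T);np.save("cap.npy",cap);print("cap",len(m),cap,"bias",tg-cap,readout.get_time())
E
```

```text
bench True -0.021689432697444527
w 0.37223592816893286 29.999596746638417 [ 0.59419909 -0.26003659 -0.01969132]
cap 1 [ 0.59441165 -0.25917435  0.02      ] bias [-0.00021256 -0.00086224 -0.03969132] 42.1
```

It gripped: width 0.372 is about 33 mm, with 30 N. Vision bias in y is -0.9 mm. Now I'll pick the cap up and place it over the spindle with a guarded descent and a small search if it catches.

```bash
python3 - <<'E'
from h import *
cap,tg,S=[np.load(n+".npy") for n in("cap","tg","S")];zg=tg[2]
x,y=cap[0],tg[1]
manip.movel([x,y,.07],v=.25);manip.movel([x,y,zg],v=.1);eoat.command_gripper(0)
print("w",readout.get_grip_width(),readout.get_finger_force());t=readout.get_tcp_pos();zg=t[2];np.save("tg.npy",t)
off=t[:2]-np.array([cap[0],tg[1]])
P=np.array([S[0],S[1]+tg[1]-cap[1]])+off;print("target",P,zg)
manip.movel([x,y,.10],v=.25)
manip.movel([*P,.10],v=.3);manip.wait(.2)
zf=zg+.067
manip.movel([*P,zg+.098],v=.1);manip.wait(.2)
for k,(dx,dy) in enumerate([(0,0),(1.2,0),(-1.2,0),(0,1.2),(0,-1.2),(1.2,1.2),(-1.2,-1.2),(1.2,-1.2),(-1.2,1.2)]):
    q=P+np.array([dx,dy])/1000
    manip.movel([*q,zg+.096],v=.05)
    hit=manip.movel([*q,zf-.003],v=.03,until_force=4);z=readout.get_tcp_pos()[2]
    print(k,hit,"bottom above hub mm",1e3*(z-zf),readout.get_ft_force(),readout.get_time())
    if z-zf<.004 or readout.get_time()>60: break
    manip.movel([*q,zg+.096],v=.05)
E
```

```text
w 0.3693739669038626 29.99978913925588
target [0.58004126 0.04747555] -0.0197262820649138
0 True bottom above hub mm -0.036482625180737915 [-1.85547424  0.19192953  5.21958728] 48.2083
```

The cap went down to hub height at the first try. I'll release it, retreat and check.

```bash
python3 - <<'E'
from h import *
eoat.command_gripper(.8);p=readout.get_tcp_pos()
manip.movel([p[0],p[1],.16],v=.15);manip.movel([p[0]-.07,p[1],.172],v=.2);manip.wait(.2);snap("e1")
a=cv2.resize(cv2.imread("pics/e1_raw.png")[20:240,120:380],(520,440),interpolation=cv2.INTER_CUBIC)
u,v=project("scene",[.581,.048,.06]).astype(int)
b=cv2.resize(eyes.read_camera("scene")[v-55:v+55,u-35:u+35,::-1],(280,440),interpolation=cv2.INTER_CUBIC)
cv2.imwrite("pics/end.png",np.hstack([a,b]));print(readout.get_time(),readout.get_ft_force())
E
```

```text
50.675 [-0.1171141   0.44799749  0.15775568]
```

View pics/end.png

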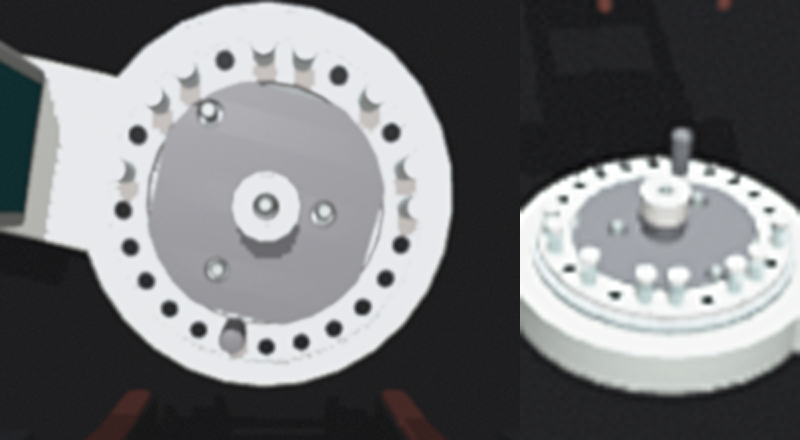

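The cap sits flat on the hub at (266,206) with the spindle standing out of its bore. Studs show in all three holes, at (208,112), (322,213) and (216,269), and the gripper is clear.

```bash
python3 -c "
from station import manip, eyes, eoat, readout
print(manip.job_done(),readout.get_time())"
```

```text
the job is handed in; nothing more can be done
the job is handed in; nothing more can be done
```

The carousel dropped home on all three studs and the retaining cap was then set flat on its hub and released; the job was handed in at about 51 s of the 72 s, but no verdict came back.

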